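# Shut the tape recorder and start it

## Robot

A 6-joint arm with a two-finger parallel gripper is mounted at the origin on the work surface. World frame = base frame: x ahead of the robot, y to its left, z up, the work surface at z = 0. Lengths are in m, angles in rad, forces in N, time in s.
With the tool pointing down it reaches from about 0.35 to 0.85 m from the base axis. Payload 8.1 kg.
Tool frame: the origin (TCP) lies between the finger pads; the fingertips stand 11 mm ahead of it and the grasp point (between the pads) lies 8 mm behind it (tips_ahead is the z of the fingertips in the tool frame, in m); z points along the fingers, y is the line along which they close (so a half turn about z gives the same grasp; the last joint's range is limited). The gripper opens to 93 mm and grips with 3 to 60 N. Pads are 15 mm wide; open, the fingers measure 128 mm over their backs; the gripper's body (75 mm by 188 mm) begins 65 mm behind the grasp point.
Start: joints at [1.121, 0.13, 1.488, -0, 1.523, -0.085], TCP at [0.214, 0.561, 0.191] pointing down, gripper open.
Joint ranges: [-2.96, 2.96], [-0.89, 2.26], [0.02, 2.5], [-1.34, 4.48], [0, 2.73], [-2.66, 2.66]. Speed limits (rad/s): [2.39, 2.39, 2.79, 3.14, 3.14, 3.14].

## Interface

Orientations are given as a rotation vector (axis times angle).
In Python, from plant import read_state, read_camera, close_job, tips_ahead gives the robot as it stands. The module is installed in compiled form; this text tells all that it offers.
- The arm moves only by the tool move_arm, never from a script. Its argument "plan" is a list of rows, each a list of 7 numbers: the turn, a rotation vector about the tool's x, y, z in units of 6 degrees (1.0 is 6 degrees), then the shift along the tool's x, y, z in units of 25 mm (1.0 is 25 mm), then the finger opening in mm, from 0 to 93. A call has exactly 10 rows; each row shifts and turns the commanded pose from where the row before left it, along the tool's axes as they then stand; what a row does not reach is not made up. A row lasts 1/10 s, in which the tool goes at most 50 mm and 8.59 degrees, less where a joint would pass 70% of its speed; a pose out of reach is approached as far as the arm can. A call is refused whole if a number of a shift passes 1 or a number of a turn 1, either way. A call with a gripper value outside its range is refused whole. The fingers move at their own pace and stop on an object; "force" is the grip in N (left out, the last holds). Time passes only in rows, so rows that do not move let the fingers close, or fill a call up. It gives the time, the measured TCP pose, the force, the opening and the grip force at its end, in the units of the state.
- read_state(): the state, without advancing time (a new reading comes with each control period).
- read_camera(name): name is "scene" or "side" or "wrist"; returns a dict with "frame" (384x512x3 uint8, red, green, blue), "z_map" (384x512 float32, m along the optical axis (not along the pixel's ray), 0 where there is no reading), "fx", "fy", "cx", "cy" (pixels), "rvec" (rotation vector, rad) and "tvec" (3), from world to camera coordinates, as OpenCV has them. Camera axes: x right, y down, z forward; pixel columns grow to the right and rows downward; lengths in m; the calibration is good to about 2 mm. A picture is of the moment at which its call begins.
- close_job(): hands the job in; it is judged then, once.
The state is a dict: "t": time; "q": joint angles; "dq": joint speeds; "joint_torque": joint torques, N m; "tool_pos": TCP position; "orientation": TCP orientation; "force": force on the tool from outside, world axes, zero at the start; "wrist_torque": the same for the moment, N m; "opening": finger opening in m; "gripper_force": force on a finger pad.
Only numpy, scipy, OpenCV 4.12 (cv2) and the standard library are available. Lean on these libraries where they do the work, as an engineer would, in place of code of your own. Each camera call takes 0.05 s, during which the arm holds its last target. There are 200 camera calls.

## Task

A customer wants to hear the tape that lies in the tape recorder. With your fingertips, push the recorder's open lid down until it is fully shut, then push the wide key in its front row all the way down, where it stays, and move clear. Only touch: leave the other keys up, leave the tape in its bay, and do not pick up or shift the cases and other goods lying around.

Things in the scene. Friction and masses are not known exactly. Their poses are not given: they have to be found in the camera images.
- recorder: Flat grey tape recorder fixed to the table, 190 (x) by 290 (y) by 62 mm high (deck top). Origin: centre of its underside; x points from the key row (front, nearest the robot) to the back, y to its left, z up. Bay with lid: y 3 to 130, x 0 to 86, floor at z 36 mm; slotted speaker in the right half. Five keys in a row at x -93 to -51 mm. Handle at the back to x 124 mm, below z 36 mm.
- lid (a joint): Hinge of the black bay lid, rad: 0 shut (level), grows as it opens upwards, stop at 1.4. Starts at about 0.7 to 1.25; stiff (0.06 N m), stays where left. Flat plate 122 mm wide, 7 mm thick, 82 mm from hinge to free edge. Hinged along its back edge, so the open lid's outer face looks up and to the back; push that face towards the key row and down to shut it.
- lid_hinge (a point): Point on the lid's outer (top) face at the hinge, midway along the lid's width; at x 83, y 66.5, z 64 mm of the recorder when the lid is shut. The hinge axis lies 2 mm beneath it (shut), at z 62 mm.
- lid_edge (a point): Point on the lid's outer (top) face at the middle of its free edge, 82 mm from lid_hinge; its x axis points from the free edge towards the hinge, its z axis out of the outer face.
- play (a joint): The wide key, m: 0 is up, 0.010 is fully down (straight down). It has no spring: it resists with about 4 N of friction and stays where it is left.
- play_top (a point): Centre of the top face of the wide key: 52 mm (recorder's y) by 42 mm (x), the middle one of the five aluminium keys and clearly wider than the others; 4 mm gaps between keys. Key tops are 72 mm above the table when up (10 mm above the deck), level with the deck when fully down.
- key1 (a joint): The leftmost (recorder's +y) narrow key, 32 mm wide, m: 0 up, 0.010 down; must stay up. Its centre is 82 mm left of the wide key's.
- key2 (a joint): The narrow key just left (recorder's +y) of the wide key, 32 mm wide, centre 46 mm from the wide key's, m: 0 up, 0.010 down; must stay up.
- key3 (a joint): The narrow key just right (recorder's -y) of the wide key, 32 mm wide, centre 46 mm from the wide key's, m: 0 up, 0.010 down; must stay up.
- key4 (a joint): The rightmost narrow key, 32 mm wide, centre 82 mm right of the wide key's, m: 0 up, 0.010 down; must stay up.
- tape: White cassette, 64 by 100 by 12 mm, lying loose in the bay under the lid with its top below the deck; leave it there. Origin: centre of its underside.
- tape_case: Closed cassette case, 70 by 109 by 17 mm, lying loose on the recorder's speaker half, beside the lid; leave it. Origin: centre of its underside.
- cd_pile: Pile of three flat disc cases, 125 by 142 by 30 mm, loose, on the table just right of the recorder; leave it. Origin: centre of its underside.
- tape_up: White cassette case standing on its long edge, 22 by 109 by 70 mm high, loose, behind the recorder; leave it. Origin: centre of its underside.
- coin_tin: Upright steel tin, 72 mm across, 75 mm high, loose, on the left; leave it. Origin: centre of its underside.
- marker: Black marker pen lying down, 16 mm thick, 130 mm long, loose, on the table nearer the robot than the recorder; leave it. Origin: under its middle.
- headphones: Black headphones lying flat, two ear cups of 68 mm across, 28 mm high, and a thin band, loose, on the right; leave them. Origin: midway between the cups, at their underside.

How it is judged:
On the way, in this order (a step that is already met when the one before it is completed fails the run):
1. the lid is shut while the wide key is still up (value of joint lid below 0.06 rad and value of joint play below 0.003 m), for 0.1 s.
2. the wide key is pushed fully down with the lid shut (value of joint play above 0.008 m and value of joint lid below 0.06 rad), for 0.1 s.
At the end, for the whole second after the job is handed in: The lid is shut (under 0.06 rad), the wide key is down by more than 8 of its 10 mm, the other four keys are up (under 4 mm), the tape lies at rest in the bay, and none of the loose goods has moved more than 30 mm (all of step 2 and value of joint each of key1, key2, key3, key4 below 0.004 m and z of tape in the frame of recorder between 0.03 and 0.044 m and linear speed of tape below 0.02 m/s and distance of each of cd_pile, tape_case, tape_up, coin_tin, marker, headphones from where it was at the start of the episode below 0.03 m); the robot touches nothing.
It fails at once if another key is pushed down (4 mm or more) (value of joint any of key1, key2, key3, key4 above 0.004 m).
It fails at once if the tape is lifted from the floor of its bay (by over 10 mm) (z of tape in the frame of recorder above 0.046 m).
It fails at once if a loose thing is picked up or shifted by more than 30 mm (distance of any of cd_pile, tape_case, tape_up, coin_tin, marker, headphones from where it was at the start of the episode above 0.03 m).
It also fails if it takes over 42 s, if anything falls off the work surface, if the arm or the gripper's body presses on something with over 40 N, if the wrist force passes 120 N, or if a joint passes its speed limit or range.

## Working session

There is one attempt and no reset: what is moved stays moved. The work goes in short steps, Python scripts to look and compute and a tool call to move; the robot and the scene stay as the last step left them, time stands still between calls to the robot, and variables do not carry over. Pictures are saved under pics/ and viewed, at most 10 in all, crops included, and the job is handed in when it is done.

Besides the shell and the picture viewer there is one more tool, called after "Emit:" as name(argument=value, ...) on one line, values as JSON. move_arm: Moves the arm, as the interface text tells. Its arguments: {"type":"object","properties":{"plan":{"type":"array","items":{"type":"array","items":{"type":"number"}}},"force":{"type":"number"}},"required":["plan"]}

```bash
mkdir -p pics
cat > h.py <<'E'
import numpy as np, cv2
from plant import *
def cam(n):
    c=read_camera(n); c["R"]=cv2.Rodrigues(np.array(c["rvec"],float))[0]; c["t"]=np.array(c["tvec"],float).ravel(); return c
def cloud(c):
    z=c["z_map"]; v,u=np.mgrid[:z.shape[0],:z.shape[1]]
    p=np.stack([(u-c["cx"])/c["fx"]*z,(v-c["cy"])/c["fy"]*z,z],-1)
    return (p-c["t"])@c["R"]
def save(c,n): cv2.imwrite("pics/"+n+".png",c["frame"][:,:,::-1])
E
python3 - <<'E'
from h import *
s=read_state(); print(s["t"],s["tool_pos"],s["orientation"],tips_ahead)
ims=[]
for n in ("scene","side","wrist"):
    c=cam(n); print(n,-c["R"].T@c["t"],c["R"][2]); np.savez(n+"0.npz",**c); save(c,n+"0")
E
```

```text
0.0 [0.21377706 0.5599651  0.18950463] [-5.69781234e-01 -3.08902707e+00  2.77823109e-03] 0.011
scene [1.0737788 0.202399  1.0036295] [-0.47866033 -0.19094588 -0.85698539]
side [0.11415089 1.09096015 1.32003488] [ 0.2543694  -0.64361903 -0.72183845]
wrist [0.13814512 0.58928503 0.38392585] [ 0.27179526 -0.10587107 -0.9565138 ]
```

View pics/scene0.png

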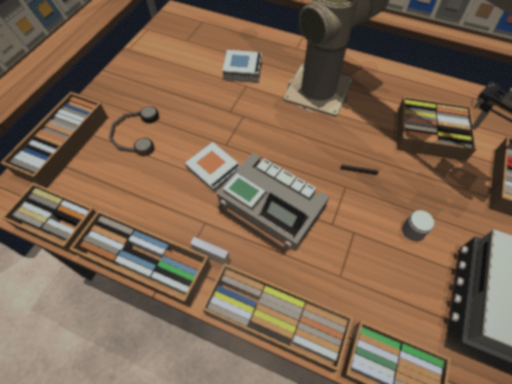

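View pics/side0.png

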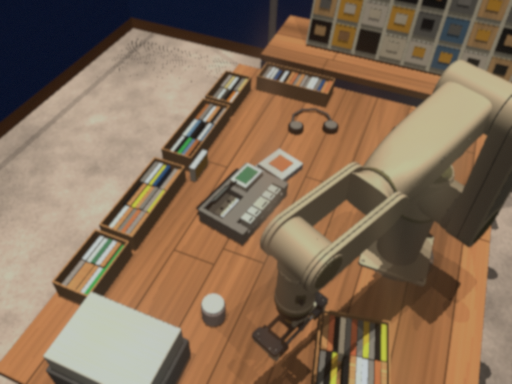

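The scene view shows the recorder at about (273,200), with its key row at (287,175), the black lid at (285,208) and the tape case at (242,188). The side view shows it at (245,205). Next I'll fit its pose from the depth maps.

Run:
```python
from h import *
for n,(u0,u1,v0,v1) in (("scene",(205,340,145,255)),("side",(190,300,150,250))):
    c=dict(np.load(n+"0.npz")); P=cloud(c); 
    M=np.zeros(P.shape[:2],bool); M[v0:v1,u0:u1]=1; M&=c["z_map"]>0
    hsv=cv2.cvtColor(c["frame"],cv2.COLOR_RGB2HSV)
    A=M&(P[...,2]>0.045); pts=P[A]
    # all above 45mm
    print(n,len(pts),np.histogram(pts[:,2]*1000,bins=range(40,170,6)))
    D=M&(P[...,2]>0.052)&(P[...,2]<0.076)
    k,l,st,ce=cv2.connectedComponentsWithStats(D.astype(np.uint8)); i=1+np.argmax(st[1:,4]); q=P[l==i]
    (cx,cy),(w,h),a=cv2.minAreaRect((q[:,:2]*1000).astype(np.float32)); print("rect",cx,cy,w,h,a)
    # bright keys
    K=M&(hsv[...,2]>190)&(hsv[...,1]<40)&(P[...,2]>0.06)&(P[...,2]<0.08)
    k,l,st,ce=cv2.connectedComponentsWithStats(K.astype(np.uint8))
    for i in range(1,k):
        if st[i,4]>8: print("bright",ce[i],st[i,4],np.median(P[l==i],0))
    H=P[M&(P[...,2]>0.085)]
    if len(H): print("high",H.min(0),H.max(0)); np.savetxt(n+"_high.txt",H)
    cr=c["frame"][v0:v1,u0:u1,::-1]; cv2.imwrite(f"pics/{n}_crop.png",cv2.resize(cr,None,fx=5,fy=5,interpolation=cv2.INTER_CUBIC))
```

```text
scene 5434 (array([  20,  107,  139, 1269, 1295,  854,  695,  308,  103,  103,   94,
        107,  102,  130,  105,    3,    0,    0,    0,    0,    0]), array([ 40,  46,  52,  58,  64,  70,  76,  82,  88,  94, 100, 106, 112,
       118, 124, 130, 136, 142, 148, 154, 160, 166]))
rect 552.3662109375 24.136642456054688 291.5836181640625 193.2777099609375 78.15933990478516
bright [262.7 165.5] 20 [ 0.47227808 -0.0404537   0.07466598]
bright [272.52631579 170.94736842] 19 [ 0.47891022 -0.00339129  0.07431329]
bright [284.6  177.86] 50 [0.48785603 0.04026674 0.07372971]
bright [296.80952381 185.23809524] 21 [0.49828389 0.08428173 0.07363529]
bright [307.25       190.95833333] 24 [0.50460855 0.12104881 0.07452631]
high [ 0.54802188 -0.09472545  0.08500331] [0.64770245 0.14327581 0.1319511 ]
side 4940 (array([  81,  412,  432, 1080,  567,  497,  308,   44,   21,    9,   13,
         19,   10,   47,   32,    1,    0,    0,    0,    0,    0]), array([ 40,  46,  52,  58,  64,  70,  76,  82,  88,  94, 100, 106, 112,
       118, 124, 130, 136, 142, 148, 154, 160, 166]))
rect 552.4721069335938 31.57843017578125 297.85101318359375 194.42323303222656 78.24234008789062
bright [197.78947368 159.05263158] 38 [ 0.78508654 -0.06816164  0.07069756]
bright [251.83333333 210.08333333] 12 [0.49947301 0.08662963 0.06893418]
bright [246.  216.5] 16 [0.50603675 0.122816   0.07104816]
high [ 0.21439096 -0.08519241  0.08511755] [0.64095525 0.59263226 0.64890491]
```

View pics/scene_crop.png

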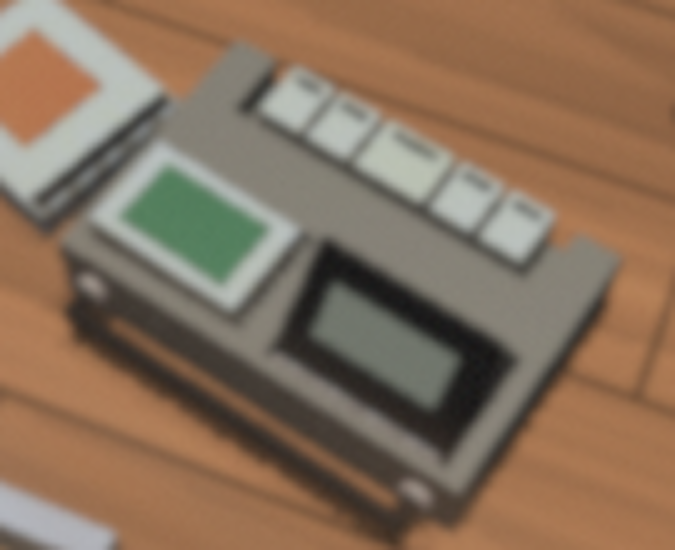

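View pics/side_crop.png

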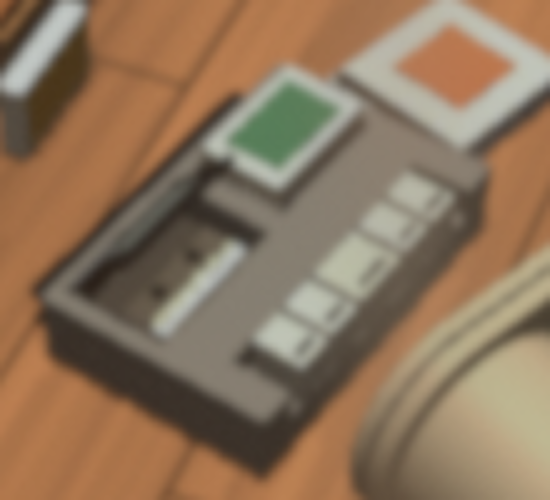

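The scene crop shows the keys at the top right, with the wide key at crop (405,160), the black lid at (400,350) and the tape case at (195,230). In the side crop the bay is open with the lid leaning up at (150,230), the keys run from (420,190) to (290,340), and there is clear air behind the lid. I'll refine the recorder pose and lid angle, then work out the approach.

```bash
cat >> h.py <<'E'
from scipy.spatial.transform import Rotation as Rn
yaw=-0.20; xa=np.array([np.cos(yaw),np.sin(yaw)]); ya=np.array([-xa[1],xa[0]]); C=np.array([0.5525,0.026])
def w(x,y,z): return np.r_[C+xa*x+ya*y,z]
def rec(p): d=p[...,:2]-C; return np.stack([d@xa,d@ya,p[...,2]],-1)
E
python3 - <<'E'
from h import *
for n in ("scene","side"):
    c=dict(np.load(n+"0.npz")); P=rec(cloud(c))
    x,y,z=P[...,0],P[...,1],P[...,2]
    L=P[(y>15)&(y<118)&(x>20)&(x<.1)&(z>.08)&(z<.16)] if 0 else P[(y>.015)&(y<.118)&(x>0.0)&(x<.1)&(z>.08)&(z<.16)]
    if len(L)>20:
        m=np.polyfit(L[:,2],L[:,0],1); print(n,"lid",len(L),"angle",np.arctan2(1,-m[0]),"x at z=.062",np.polyval(m,.062),"extent",L.min(0),L.max(0))
    K=P[(x>-.1)&(x<-.045)&(abs(y)<.12)&(z>.068)&(z<.08)]
    print("keys",np.percentile(K,[2,50,98],axis=0).round(4).tolist())
    T=P[(x>-.15)&(x<.15)&(abs(y)<.2)&(z>.055)&(z<.0675)]
    print("deck",np.percentile(T,[1,50,99],axis=0).round(4).tolist())
s=read_state(); R=Rn.from_rotvec(s["orientation"]).as_matrix(); print(R.round(3))
Rt=np.column_stack([np.r_[-xa,0],np.r_[ya,0],[0,0,-1]])
print("turn deg options",np.degrees(Rn.from_matrix(R.T@Rt).as_rotvec()).round(1))
print(w(-.072,0,.072),w(.055,.0665,.17))
E
```

```text
scene lid 735 angle 0.8724919966694801 x at z=.062 0.08825108315513294 extent [0.0266819  0.0150096  0.08001756] [0.07799907 0.11786577 0.1319511 ]
keys [[-0.0917, -0.0944, 0.0689], [-0.0696, 0.0034, 0.0737], [-0.0504, 0.0943, 0.0775]]
deck [[-0.0916, -0.1451, 0.0562], [-0.0146, -0.0004, 0.0638], [0.0954, 0.1434, 0.0672]]
side lid 123 angle 0.8159788420682581 x at z=.062 0.08829250055565596 extent [0.02310199 0.01504862 0.08142656] [0.06907546 0.11723144 0.13053648]
keys [[-0.0953, -0.0861, 0.0682], [-0.0752, 0.0121, 0.0713], [-0.0543, 0.1008, 0.0771]]
deck [[-0.096, -0.1383, 0.0553], [-0.0228, 0.0142, 0.0611], [0.0931, 0.1506, 0.0674]]
[[-0.934  0.357 -0.001]
 [ 0.357  0.934 -0.001]
 [ 0.    -0.001 -1.   ]]
turn deg options [-0.1 -0.  -9.4]
[0.48193521 0.04030419 0.072     ] [0.61961517 0.08024761 0.17      ]
```

Emit:
move_arm(plan=[[0,0,-0.8,0,0,0,0],[0,0,-0.77,0,0,0,0],[0,0,0,-0.5,-0.4,0,0],[0,0,0,-0.98,-0.78,0,0],[0,0,0,-0.98,-0.78,0,0],[0,0,0,-0.98,-0.78,0,0],[0,0,0,-0.98,-0.78,0,0],[0,0,0,-0.98,-0.78,0,0],[0,0,0,-0.98,-0.78,0,0],[0,0,0,-0.98,-0.78,0,0]], force=10)

```text
t: 1.15
tool_pos: [0.3661, 0.3782, 0.1904]
orientation: [0.319, 3.125, -0.001]
force: [0.4, 0.9, -0.3]
opening: 0.0171
gripper_force: 0.0
```

Emit:
move_arm(plan=[[0,0,0,-0.98,-0.78,0,0],[0,0,0,-0.98,-0.78,0,0],[0,0,0,-0.98,-0.78,0,0],[0,0,0,-0.98,-0.78,0,0],[0,0,0,-0.98,-0.78,0,0],[0,0,0,-0.98,-0.78,0,0],[0,0,0,-0.98,-0.78,0,0],[0,0,0,-0.98,-0.78,0,0],[0,0,0,-0.5,-0.4,0,0],[0,0,0,0,0,0,0]])

```text
t: 2.15
tool_pos: [0.5372, 0.174, 0.1903]
orientation: [-0.321, -3.125, 0.001]
force: [0.1, 0.2, -0.0]
opening: 0.0004
gripper_force: 0.0
```

Run:
```python
from h import *
s=read_state(); R=Rn.from_rotvec(s["orientation"]).as_matrix()
print(s["t"],s["tool_pos"],"rec",rec(s["tool_pos"]),s["force"],s["opening"])
print(R.round(3), R.T@(w(.055,.0665,.176)-s["tool_pos"])/.025)
c=cam("wrist"); save(c,"w1"); np.savez("w1.npz",**c)
P=rec(cloud(c)); x,y,z=P[...,0],P[...,1],P[...,2]
L=P[(y>.015)&(y<.118)&(x>0)&(x<.1)&(z>.085)&(z<.15)]; print(len(L), L.min(0) if len(L) else 0,L.max(0) if len(L) else 0)
K=P[(x>-.1)&(x<-.045)&(abs(y)<.12)&(z>.068)&(z<.08)]
print("keys",len(K),np.percentile(K,[2,50,98],axis=0).round(4).tolist() if len(K) else 0)
```

```text
2.15 [0.53716739 0.17399112 0.19025522] rec [-0.04442827  0.14199503  0.19025522] [ 0.08430832  0.17620707 -0.01203439] 0.0004223806814487766
[[-0.979  0.203 -0.   ]
 [ 0.203  0.979 -0.   ]
 [ 0.    -0.001 -1.   ]] [-3.99182913 -3.00024862  0.57071583]
360 [0.02604706 0.01505776 0.08572267] [0.06544779 0.10584589 0.12775922]
keys 5710 [[-0.0937, -0.0916, 0.0692], [-0.0742, 0.0012, 0.0721], [-0.0534, 0.0962, 0.0737]]
```

View pics/w1.png

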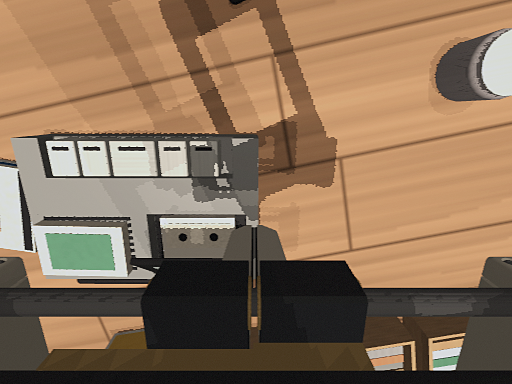

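The wrist view shows all five keys up, at (47–220, 140–177), with the wide one at (133,158). The tape is in its bay at (200,235) and the closed fingers are at (255,240), over the left edge. The key row fits my frame to within 2 mm, so I'll go over the lid and descend.

Emit:
move_arm(plan=[[0,0,0,-0.8,-0.6,0,0],[0,0,0,-0.8,-0.6,0,0],[0,0,0,-0.8,-0.6,0,0],[0,0,0,-0.8,-0.6,0,0],[0,0,0,-0.8,-0.6,0,0],[0,0,0,0,0,0.3,0],[0,0,0,0,0,0.4,0],[0,0,0,0,0,0.4,0],[0,0,0,0,0,0.4,0],[0,0,0,0,0,0.2,0]])

```text
t: 3.2
tool_pos: [0.6182, 0.0836, 0.1461]
orientation: [-0.312, -3.124, 0.0]
force: [0.3, -0.1, 0.3]
opening: 0.0003
gripper_force: 0.0
```

Run:
```python
from h import *
s=read_state(); print(s["t"],rec(s["tool_pos"]),s["tool_pos"][2]-.011,s["force"])
c=cam("scene"); cr=c["frame"][120:260,190:350,::-1]; cv2.imwrite("pics/s2.png",cv2.resize(cr,None,fx=4,fy=4,interpolation=cv2.INTER_CUBIC))
```

```text
3.2 [0.052936   0.06949273 0.14610296] 0.13510295959196444 [ 0.28354247 -0.06193467  0.27653937]
```

View pics/s2.png

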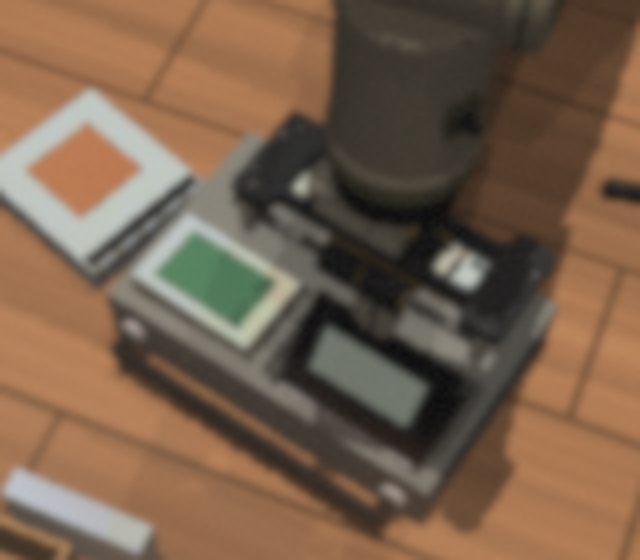

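Run:
```python
from h import *
c=cam("scene"); K=np.array([[c["fx"],0,c["cx"]],[0,c["fy"],c["cy"]],[0,0,1.]])
s=read_state(); tip=s["tool_pos"]-[0,0,.011]
a=np.array([tip,w(.027,.0665,.128),w(.083,.0665,.064),w(.027,.007,.128),w(.027,.126,.128)])
p=cv2.projectPoints(a,c["rvec"],c["tvec"],K,None)[0][:,0]; print(p, (p-[190,120])*4)
P=rec(cloud(c))
u,v=p[0].round().astype(int)
for vv in range(v-10,v+16,2): print(vv,P[vv,u].round(3),c["frame"][vv,u])
```

```text
[[283.47065785 207.26457937]
 [287.52469938 201.32765176]
 [275.65594799 225.81692627]
 [270.04786223 190.99997291]
 [305.59660775 212.00697914]] [[373.8826314  349.05831746]
 [390.09879752 325.31060702]
 [342.62379195 423.26770507]
 [320.1914489  283.99989166]
 [462.38643098 368.02791657]]
197 [0.063 0.069 0.207] [50 47 42]
199 [0.064 0.07  0.199] [56 52 46]
201 [0.063 0.07  0.186] [58 52 47]
203 [0.063 0.071 0.177] [45 42 37]
205 [0.04  0.06  0.119] [21 21 18]
207 [0.044 0.063 0.117] [53 56 51]
209 [0.045 0.064 0.108] [101 105  96]
211 [0.051 0.068 0.109] [114 119 109]
213 [0.054 0.07  0.103] [113 118 108]
215 [0.058 0.073 0.101] [112 118 109]
217 [0.061 0.076 0.095] [113 119 109]
219 [0.064 0.078 0.09 ] [112 119 109]
221 [0.068 0.08  0.086] [92 96 89]
```

The fingertips are above the lid's outer face, about 20 mm behind its free edge (face at x 45, z 110 mm in the recorder's frame). Now I'll push down and forward.

Emit:
move_arm(plan=[[0,0,0,0,0,0.35,0],[0,0,0,0,0,0.35,0],[0,0,0,0,0,0.3,0],[0,0,0,0.1,0,0.2,0],[0,0,0,0.1,0,0.2,0],[0,0,0,0.15,0,0.2,0],[0,0,0,0.15,0,0.2,0],[0,0,0,0.15,0,0.2,0],[0,0,0,0.1,0,0.2,0],[0,0,0,0,0,0,0]])

```text
t: 4.3
tool_pos: [0.6003, 0.0867, 0.0924]
orientation: [-0.314, -3.125, 0.0]
force: [-0.8, -0.8, 0.4]
opening: 0.0005
gripper_force: 0.0
```

Run:
```python
from h import *
s=read_state(); print(s["t"],rec(s["tool_pos"]),s["tool_pos"][2]-.011,s["force"])
c=cam("scene"); P=rec(cloud(c)); x,y,z=P[...,0],P[...,1],P[...,2]
L=P[(y>.09)&(y<.12)&(x>0)&(x<.08)&(z>.05)&(z<.13)]; print(np.polyfit(L[:,0],L[:,2],1),L.max(0),L.min(0))
```

```text
4.3 [0.03484128 0.06896571 0.09235845] 0.08135845384599376 [-0.75189617 -0.75767094  0.36540866]
[-0.89608424  0.14358924] [0.07980888 0.11999408 0.12464234] [1.27863405e-06 9.00220763e-02 5.64339883e-02]
```

Run:
```python
from h import *
ims=[]
for n in ("scene","side"):
    c=cam(n); r=(slice(140,260),slice(200,340)) if n=="scene" else (slice(140,250),slice(180,310))
    cr=c["frame"][r][:,:,::-1]; ims.append(cv2.resize(cr,(400,400*cr.shape[0]//cr.shape[1]),interpolation=cv2.INTER_CUBIC))
h=max(i.shape[0] for i in ims)
cv2.imwrite("pics/b3.png",np.hstack([cv2.copyMakeBorder(i,0,h-i.shape[0],0,0,0) for i in ims]))
```

```text
(no output)
```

View pics/b3.png

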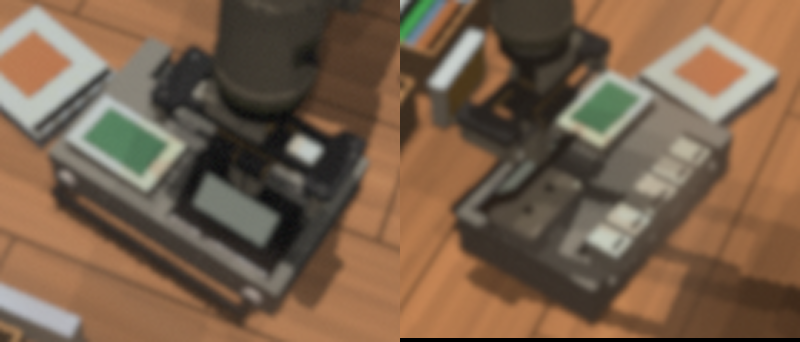

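The left panel shows the lid at (235,210) flatter than before with the fingers on top, and the right panel shows it at (515,175) still partly open. I'll keep pushing until the tips reach the shut level.

Emit:
move_arm(plan=[[0,0,0,0.1,0,0.12,0],[0,0,0,0.1,0,0.12,0],[0,0,0,0.1,0,0.12,0],[0,0,0,0.1,0,0.1,0],[0,0,0,0,0,0.1,0],[0,0,0,0,0,0.08,0],[0,0,0,0,0,0.06,0],[0,0,0,0,0,0,0],[0,0,0,0,0,0,0],[0,0,0,0,0,0,0]])

```text
t: 5.45
tool_pos: [0.5914, 0.0885, 0.0756]
orientation: [-0.314, -3.126, -0.0]
force: [0.7, -0.9, 0.4]
opening: 0.0003
gripper_force: 0.0
```

Run:
```python
from h import *
s=read_state(); print(s["t"],rec(s["tool_pos"]),s["tool_pos"][2]-.011,s["force"])
c=cam("scene"); P=rec(cloud(c)); x,y,z=P[...,0],P[...,1],P[...,2]
for a in np.arange(.0,.09,.01):
    L=z[(y>.015)&(y<.118)&(x>a)&(x<a+.01)&(z<.14)]; print(round(a,3),len(L),np.percentile(L,[10,50,90]).round(4) if len(L) else 0)
```

```text
5.45 [0.02573234 0.06895118 0.07555657] 0.06455657364405702 [ 0.66703378 -0.85951133  0.42369414]
0.0 1 [0.0395 0.0395 0.0395]
0.01 49 [0.1025 0.1048 0.1072]
0.02 101 [0.0975 0.1002 0.1042]
0.03 189 [0.0922 0.0966 0.1288]
0.04 140 [0.0856 0.0896 0.0928]
0.05 138 [0.0797 0.083  0.0865]
0.06 140 [0.0735 0.0772 0.0807]
0.07 135 [0.067  0.0711 0.0746]
0.08 128 [0.0628 0.0654 0.0688]
```

Run:
```python
from h import *
s=read_state(); tip=s["tool_pos"]-[0,0,.011]; ims=[]
for n,(u0,u1,v0,v1) in (("scene",(230,340,160,250)),("side",(190,300,150,240)),("wrist",(100,400,100,345))):
    c=cam(n); P=rec(cloud(c)); x,y,z=P[...,0],P[...,1],P[...,2]
    K=np.array([[c["fx"],0,c["cx"]],[0,c["fy"],c["cy"]],[0,0,1.]])
    p=cv2.projectPoints(np.array([tip,tip+[0,0,.06]]),c["rvec"],c["tvec"],K,None)[0][:,0]
    f=4 if n!="wrist" else 1.3
    cr=cv2.resize(c["frame"][v0:v1,u0:u1,::-1],None,fx=f,fy=f,interpolation=cv2.INTER_CUBIC)
    for q,col in zip(p,((0,0,255),(255,0,0))): cv2.circle(cr,tuple(((q-[u0,v0])*f).astype(int).tolist()),3,col,1)
    ims.append(cv2.resize(cr,(400,300)))
    L=P[(y>.01)&(y<.12)&(x>.0)&(x<.09)&(z>.07)&(z<.12)]; print(n,p,len(L))
    for a in np.arange(0,.08,.02):
        q=L[(L[:,0]>a)&(L[:,0]<a+.02)]
        if len(q): print(round(a,3),len(q),np.percentile(q[:,2],[10,50,90]).round(3),np.percentile(q[:,1],[5,95]).round(3))
cv2.imwrite("pics/c4.png",np.vstack([np.hstack(ims[:2]),np.hstack([ims[2],ims[2]*0])]))
```

```text
scene [[286.91299986 211.80597453]
 [288.40455992 202.0284429 ]] 861
0.0 54 [0.102 0.105 0.107] [0.022 0.116]
0.02 269 [0.093 0.098 0.104] [0.016 0.115]
0.04 293 [0.081 0.086 0.091] [0.015 0.115]
0.06 244 [0.071 0.075 0.08 ] [0.017 0.115]
side [[227.32606018 203.22365613]
 [227.0474385  191.57023812]] 218
0.0 93 [0.098 0.103 0.115] [0.02  0.115]
0.02 62 [0.091 0.096 0.102] [0.015 0.113]
0.04 44 [0.079 0.084 0.089] [0.063 0.115]
0.06 19 [0.07  0.074 0.077] [0.055 0.118]
wrist [[254.04371293 215.32037974]
 [254.08530357 252.27595874]] 6031
0.0 2909 [0.101 0.104 0.111] [0.016 0.114]
0.02 2007 [0.091 0.096 0.1  ] [0.014 0.116]
0.04 1115 [0.081 0.085 0.089] [0.013 0.117]
```

View pics/c4.png

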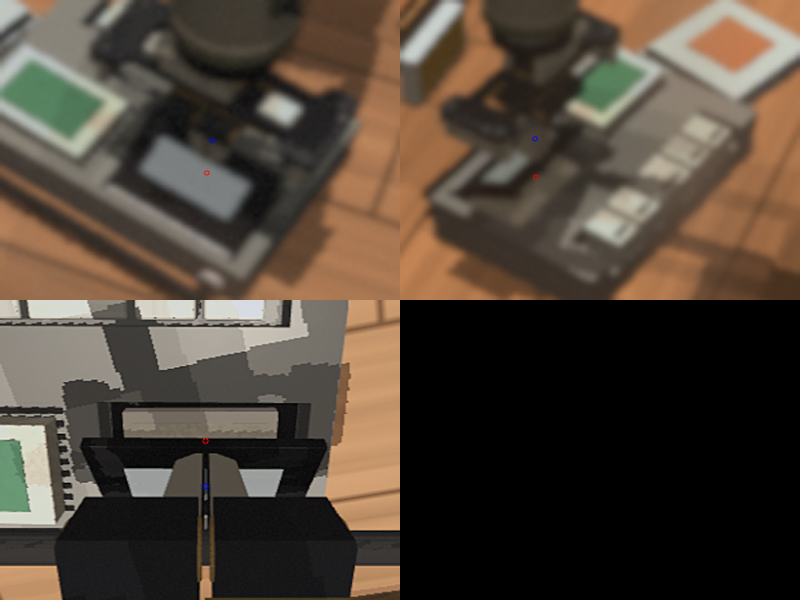

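Run:
```python
from h import *
s=read_state(); print(s["tool_pos"],s["q"],s["joint_torque"])
c=cam("wrist"); P=rec(cloud(c)); o=dict(np.load("w1.npz")); Po=rec(cloud(o)); print(c["fx"],rec(-c["R"].T@c["t"]))
for v in range(206,262,4): print(v,[ (P[v,u].round(3).tolist(),c["z_map"][v,u].round(3),o["z_map"][v,u].round(3)) for u in (247,262)])
```

```text
[0.59141637 0.08849617 0.07558365] [ 6.27950410e-02  2.05863376e-01  1.61813554e+00  2.07099964e-05
  1.31751530e+00 -1.30760180e+00] [-5.41088357e-04 -5.71297073e+01 -4.65048051e+01  5.10912578e-03
  8.03773454e-02 -1.54944917e-05]
271.744029813276 [-0.05541426  0.06899436  0.26990064]
206 [([0.023, 0.063, 0.05], np.float32(0.233), np.float32(0.341)), ([0.023, 0.076, 0.049], np.float32(0.235), np.float32(0.408))]
210 [([0.027, 0.063, 0.05], np.float32(0.235), np.float32(0.344)), ([0.027, 0.076, 0.049], np.float32(0.235), np.float32(0.41))]
214 [([0.01, 0.064, 0.102], np.float32(0.18), np.float32(0.344)), ([0.01, 0.074, 0.101], np.float32(0.18), np.float32(0.413))]
218 [([0.012, 0.064, 0.105], np.float32(0.177), np.float32(0.348)), ([0.012, 0.074, 0.104], np.float32(0.179), np.float32(0.414))]
222 [([0.015, 0.064, 0.105], np.float32(0.178), np.float32(0.349)), ([0.015, 0.074, 0.105], np.float32(0.178), np.float32(0.416))]
226 [([0.017, 0.064, 0.106], np.float32(0.177), np.float32(0.179)), ([0.016, 0.074, 0.107], np.float32(0.177), np.float32(0.179))]
230 [([0.017, 0.064, 0.112], np.f
[... 312 characters left out ...]
 0.124], np.float32(0.161), np.float32(0.162))]
242 [([0.017, 0.065, 0.128], np.float32(0.157), np.float32(0.156)), ([0.017, 0.073, 0.129], np.float32(0.155), np.float32(0.156))]
246 [([0.017, 0.065, 0.133], np.float32(0.152), np.float32(0.152)), ([0.017, 0.073, 0.134], np.float32(0.151), np.float32(0.152))]
250 [([0.017, 0.065, 0.138], np.float32(0.148), np.float32(0.148)), ([0.017, 0.073, 0.137], np.float32(0.148), np.float32(0.147))]
254 [([0.017, 0.065, 0.143], np.float32(0.143), np.float32(0.144)), ([0.017, 0.073, 0.142], np.float32(0.144), np.float32(0.143))]
258 [([0.017, 0.065, 0.146], np.float32(0.14), np.float32(0.14)), ([0.017, 0.073, 0.146], np.float32(0.139), np.float32(0.141))]
```

The wrist depth map shows the fingers' front face at recorder x 17 mm, as expected. They end at z ≈ 0.105 on the lid while the TCP reads 0.0756, so the real tips are about 29 mm behind the TCP, not 11 mm ahead. The lid is only down to about 0.59 rad. I'll check how the rest of the gripper clears before going lower.

Run:
```python
from h import *
c=cam("wrist"); P=rec(cloud(c)); s=read_state(); q=rec(s["tool_pos"])
D=(P-q)*1000
for v in range(258,384,12): print(v,[D[v,u].round(0).astype(int).tolist() if c["z_map"][v,u]>0 else None for u in (20,80,150,190,235,320,400)])
H=D[(c["z_map"]>0)&(c["z_map"]<.2)&(D[...,2]>30)]; 
for lo in range(25,110,10):
    h=H[(H[:,2]>lo)&(H[:,2]<=lo+10)]
    if len(h): print(lo,len(h),h.min(0).round(),h.max(0).round())
c=cam("side"); P=rec(cloud(c)); D=(P-q)*1000
m=(abs(D[...,1])<110)&(abs(D[...,0])<70)&(D[...,2]>36)
for lo in range(36,110,8):
    h=D[m&(D[...,2]>lo)&(D[...,2]<=lo+8)]
    if len(h): print("side",lo,len(h),h.min(0).round(),h.max(0).round())
```

```text
258 [[-34, -79, 113], [30, -138, 4], [40, -90, -13], [29, -50, 5], [-9, -10, 71], [29, 52, 6], [77, 163, -75]]
270 [[-30, -78, 115], [41, -139, 4], [51, -90, -12], [-36, -19, 124], [-36, -6, 123], [-36, 20, 123], [92, 165, -75]]
282 [[-26, -79, 116], [64, -154, -13], [-35, -29, 129], [-36, -18, 130], [-36, -5, 129], [-35, 18, 129], [107, 167, -74]]
294 [[-30, -68, 127], [-30, -51, 127], [-35, -27, 134], [-35, -17, 133], [-35, -5, 134], [-36, 17, 135], [-31, 42, 128]]
306 [[-29, -66, 131], [-28, -50, 129], [-33, -27, 136], [-34, -16, 137], [-33, -5, 136], [-33, 17, 136], [-28, 41, 130]]
318 [[-15, -78, 120], [158, -210, -75], [-30, -27, 137], [-30, -16, 137], [-30, -5, 136], [-30, 17, 137], [158, 176, -75]]
330 [[-12, -77, 122], [175, -213, -74], [-26, -27, 136], [-26, -17, 136], [-24, -5, 135], [-26, 17, 136], [176, 178, -75]]
342 [[-7, -78, 122], [193, -216, -74], [-22, -28, 137], [-22, -17, 137], [-21, -5, 136], [-22, 18, 136], [186, 176, -67]]
354 [[-3, -78, 123], [-22, -44, 140], [-22, -27, 140], [-22, -16, 140], [-21, -5, 139], [-22, 17, 140], [189, 169, -53]]
366 [[0, -78, 124]
[... 167 characters left out ...]
, 147], [-23, -4, 148], [-22, 15, 147], [-23, 33, 147]]
25 208 [-14. -61.  30.] [-7. 58. 35.]
35 307 [-10. -15.  35.] [-7. 14. 45.]
45 401 [-10. -15.  45.] [-7. 15. 55.]
55 494 [-10. -16.  55.] [-7. 16. 65.]
65 477 [-10. -17.  65.] [-7. 16. 75.]
75 140 [-10.  -3.  75.] [-1.  2. 85.]
85 47 [-10.  -2.  85.] [-4.  2. 90.]
105 841 [-35. -84. 109.] [ 15.  84. 115.]
side 36 15 [-11. -10.  36.] [ 5. 19. 44.]
side 44 13 [-11. -13.  44.] [10. 20. 51.]
side 52 15 [-12.  -6.  52.] [ 8. 22. 60.]
side 60 16 [-11. -11.  60.] [ 1. 22. 67.]
side 68 10 [-12.  -7.  68.] [-2. 20. 75.]
side 76 3 [-11.  19.  77.] [-7. 21. 80.]
side 84 4 [-11.  14.  84.] [ 7. 20. 89.]
side 108 26 [-33. -77. 108.] [ 30.  90. 116.]
```

The gripper body starts about 111 mm above the reported TCP and the fingertips about 30 mm above it, which fits the stated 84 mm finger length. So the reported height reads about 40 mm low, while x and y are right. From here I use tip z = TCP z + 0.030 and press straight down.

Emit:
move_arm(plan=[[0,0,0,0,0,0.2,0],[0,0,0,0,0,0.2,0],[0,0,0,0,0,0.2,0],[0,0,0,0,0,0.2,0],[0,0,0,0,0,0.2,0],[0,0,0,0,0,0.2,0],[0,0,0,0,0,0.15,0],[0,0,0,0,0,0.15,0],[0,0,0,0,0,0,0],[0,0,0,0,0,0,0]])

```text
t: 6.8
tool_pos: [0.5914, 0.0885, 0.038]
orientation: [-0.314, -3.126, 0.0]
force: [0.1, 0.0, 1.3]
opening: 0.0005
gripper_force: 0.0
```

```bash
cat > lid.py <<'E'
from h import *
s=read_state(); print(s["t"],rec(s["tool_pos"]),s["force"])
for n in ("scene","wrist"):
    c=cam(n); P=rec(cloud(c)); x,y,z=P[...,0],P[...,1],P[...,2]
    for a in np.arange(0,.09,.02):
        L=z[(y>.01)&(y<.122)&(abs(y-.069)>.025)&(x>a)&(x<a+.02)&(z<.11)]
        if len(L): print(n,round(a,3),len(L),np.percentile(L,[10,50,90]).round(4))
E
python3 lid.py
```

```text
6.8 [0.02571479 0.06893546 0.03799052] [0.09280942 0.02930828 1.31915897]
scene 0.0 36 [0.0646 0.0665 0.0693]
scene 0.02 121 [0.0648 0.0668 0.0695]
scene 0.04 130 [0.0644 0.0664 0.0685]
scene 0.06 128 [0.0636 0.0657 0.0677]
scene 0.08 263 [0.0034 0.0527 0.0664]
wrist 0.0 2805 [0.064  0.065  0.0658]
wrist 0.02 2408 [0.0644 0.0652 0.0661]
wrist 0.04 430 [0.0641 0.065  0.0659]
```

The lid is nearly level. I'll press a few millimetres more so it seats, watching the force.

Emit:
move_arm(plan=[[0,0,0,0,0,0.06,0],[0,0,0,0,0,0.06,0],[0,0,0,0,0,0.04,0],[0,0,0,0,0,0,0],[0,0,0,0,0,0,0],[0,0,0,0,0,0,0],[0,0,0,0,0,0,0],[0,0,0,0,0,0,0],[0,0,0,0,0,0,0],[0,0,0,0,0,0,0]])

```text
t: 7.9
tool_pos: [0.5919, 0.0885, 0.036]
orientation: [0.314, 3.125, 0.0]
force: [-6.1, -0.8, 13.1]
opening: 0.0004
gripper_force: 6.7
```

The force is 13 N, so the lid is against its stop with the tip offset at about +28 mm. Next I'll lift and move above the wide key.

Emit:
move_arm(plan=[[0,0,0,0,0,-0.7,0],[0,0,0,0,0,-0.8,0],[0,0,0,0,0,-0.7,0],[0,0,0,0.6,-0.4,0,0],[0,0,0,0.8,-0.54,0,0],[0,0,0,0.8,-0.54,0,0],[0,0,0,0.8,-0.54,0,0],[0,0,0,0.8,-0.54,0,0],[0,0,0,0.14,-0.1,0,0],[0,0,0,0,0,0,0]])

```text
t: 8.9
tool_pos: [0.4818, 0.0428, 0.0893]
orientation: [0.315, 3.125, 0.0]
force: [0.2, -0.1, 0.2]
opening: 0.0005
gripper_force: 0.0
```

```bash
python3 lid.py
python3 - <<'E'
from h import *
c=cam("scene"); P=rec(cloud(c)); x,y,z=P[...,0],P[...,1],P[...,2]
c=cam("wrist"); P=rec(cloud(c)); x,y,z=P[...,0],P[...,1],P[...,2]
M=(x>-.1)&(x<-.045)&(abs(y)<.12)&(z>.067)&(z<.08); K=P[M]
print("keys",len(K),np.percentile(K,[2,50,98],axis=0).round(4).tolist())
row=np.histogram(K[:,1],bins=np.arange(-.11,.112,.002))[0]; print([(round(-.11+.002*i,3),int(r)) for i,r in enumerate(row)])
cv2.imwrite("pics/w5.png",c["frame"][:,:,::-1])
E
```

```text
8.9 [-0.0726752   0.00240917  0.08928522] [ 0.16324672 -0.11017435  0.21783347]
scene 0.0 111 [0.0636 0.0661 0.068 ]
scene 0.02 123 [0.064  0.0661 0.0681]
scene 0.04 127 [0.0636 0.0659 0.0681]
scene 0.06 128 [0.0635 0.0657 0.0682]
scene 0.08 264 [0.0039 0.055  0.0663]
wrist 0.0 164 [0.0616 0.064  0.065 ]
wrist 0.04 170 [0.0636 0.0644 0.065 ]
wrist 0.06 146 [0.0638 0.0644 0.065 ]
wrist 0.08 26 [0.0626 0.0643 0.0652]
keys 10146 [[-0.094, -0.0921, 0.0686], [-0.0758, 0.0012, 0.0722], [-0.0541, 0.0952, 0.0736]]
[(-0.11, 0), (-0.108, 0), (-0.106, 0), (-0.104, 0), (-0.102, 0), (-0.1, 0), (-0.098, 5), (-0.096, 85), (-0.094, 116), (-0.092, 113), (-0.09, 118), (-0.088, 111), (-0.086, 116), (-0.084, 120), (-0.082, 115), (-0.08, 117), (-0.078, 117), (-0.076, 114), (-0.074, 116), (-0.072, 112), (-0.07, 113), (-0.068, 121), (-0.066, 167), (-0.064, 0), (-0.062, 9), (-0.06, 96), (-0.058, 124), (-0.056, 111), (-0.054, 119), (-0.052, 120), (-0.05, 116), (-0.048, 115), (-0.046, 119), (-0.044, 120), (-0.042, 118), (-0.04, 118), (-0.038, 115), (-0.036, 117), (-0.034, 115), (-0.032, 120), (-0.03, 124), (-
[... 233 characters left out ...]
1), (0.006, 117), (0.008, 78), (0.01, 101), (0.012, 101), (0.014, 95), (0.016, 110), (0.018, 101), (0.02, 109), (0.022, 112), (0.024, 117), (0.026, 70), (0.028, 0), (0.03, 59), (0.032, 120), (0.034, 112), (0.036, 117), (0.038, 112), (0.04, 120), (0.042, 115), (0.044, 112), (0.046, 117), (0.048, 117), (0.05, 111), (0.052, 118), (0.054, 117), (0.056, 111), (0.058, 116), (0.06, 115), (0.062, 53), (0.064, 0), (0.066, 101), (0.068, 125), (0.07, 121), (0.072, 111), (0.074, 115), (0.076, 119), (0.078, 113), (0.08, 114), (0.082, 116), (0.084, 116), (0.086, 112), (0.088, 115), (0.09, 118), (0.092, 116), (0.094, 118), (0.096, 110), (0.098, 40), (0.1, 0), (0.102, 0), (0.104, 0), (0.106, 0), (0.108, 0)]
```

View pics/w5.png

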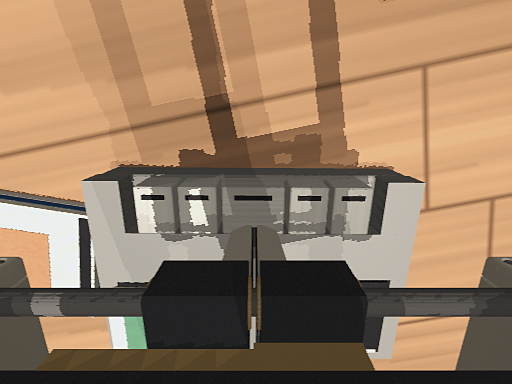

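The wrist view shows the lid shut and the wide key at (253,205), centred under the fingers at (253,235), with its gaps at y −25 and +28 mm in the recorder's frame. I'll descend on it and push.

Emit:
move_arm(plan=[[0,0,0,0.05,-0.05,0.4,0],[0,0,0,0,0,0.5,0],[0,0,0,0,0,0.5,0],[0,0,0,0,0,0.3,0],[0,0,0,0,0,0.1,0],[0,0,0,0,0,0.1,0],[0,0,0,0,0,0.08,0],[0,0,0,0,0,0.08,0],[0,0,0,0,0,0.05,0],[0,0,0,0,0,0,0]])

```text
t: 10.1
tool_pos: [0.4804, 0.0419, 0.0363]
orientation: [0.314, 3.125, 0.0]
force: [0.1, 0.0, 0.2]
opening: 0.0003
gripper_force: 0.0
```

Emit:
move_arm(plan=[[0,0,0,0,0,0.06,0],[0,0,0,0,0,0.06,0],[0,0,0,0,0,0.06,0],[0,0,0,0,0,0,0],[0,0,0,0,0,0,0],[0,0,0,0,0,0,0],[0,0,0,0,0,0,0],[0,0,0,0,0,0,0],[0,0,0,0,0,0,0],[0,0,0,0,0,0,0]])

```text
t: 11.1
tool_pos: [0.4807, 0.0419, 0.034]
orientation: [0.314, 3.125, -0.0]
force: [-11.8, -0.3, 23.3]
opening: 0.0008
gripper_force: 11.7
```

```bash
cat > key.py <<'E'
from h import *
s=read_state(); print(s["t"],rec(s["tool_pos"]),s["force"])
c=cam("wrist"); P=rec(cloud(c)); x,y,z=P[...,0],P[...,1],P[...,2]
for yc,h in ((.083,.012),(.047,.012),(.001,.02),(-.045,.012),(-.081,.012)):
    L=z[(abs(y-yc)<h)&(x>-.091)&(x<-.084)&(z<.09)]; print(yc,len(L),np.percentile(L,[10,50,90]).round(4) if len(L) else 0)
E
python3 key.py
```

```text
11.1 [-0.07352798  0.00132613  0.03398127] [-11.78180852  -0.31524695  23.33269474]
0.083 408 [0.0715 0.0724 0.0732]
0.047 413 [0.0714 0.0724 0.0733]
0.001 615 [0.0614 0.0623 0.0632]
-0.045 412 [0.0716 0.0725 0.0733]
-0.081 409 [0.0717 0.0725 0.0733]
```

The wide key is fully down at z 62 mm, 10 mm below the other four, which are still at 72. Now I'll lift clear.

Emit:
move_arm(plan=[[0,0,0,0,0,-0.3,0],[0,0,0,0,0,-0.6,0],[0,0,0,0,0,-0.8,0],[0,0,0,0,0,-0.8,0],[0,0,0,0,0,-0.8,0],[0,0,0,0,0,-0.8,0],[0,0,0,0,0,-0.5,0],[0,0,0,0,0,0,0],[0,0,0,0,0,0,0],[0,0,0,0,0,0,0]])

```text
t: 12.15
tool_pos: [0.4793, 0.0419, 0.1453]
orientation: [-0.314, -3.124, 0.0]
force: [-0.6, 0.1, -0.1]
opening: 0.0007
gripper_force: 0.0
```

```bash
python3 key.py; python3 lid.py
```

```text
12.15 [-0.07486496  0.00109268  0.14534723] [-0.58601489  0.05680224 -0.095081  ]
0.083 160 [0.0715 0.0724 0.0731]
0.047 159 [0.0713 0.0723 0.0734]
0.001 265 [0.0616 0.0624 0.0635]
-0.045 160 [0.0714 0.0724 0.0735]
-0.081 156 [0.0715 0.0724 0.0734]
12.2 [-0.0749177   0.00108189  0.14535681] [ 0.69982478  0.41655709 -0.0880992 ]
scene 0.0 118 [0.0639 0.0654 0.068 ]
scene 0.02 123 [0.0637 0.066  0.0683]
scene 0.04 131 [0.0638 0.0661 0.0681]
scene 0.06 126 [0.0638 0.0658 0.0678]
scene 0.08 267 [0.0039 0.0532 0.0659]
wrist 0.0 319 [0.0625 0.0641 0.065 ]
wrist 0.02 47 [0.0635 0.0644 0.065 ]
```

```bash
python3 -c "from plant import *; print(close_job())"
```

```text
the job is handed in; nothing more can be done
None
```

The job is handed in (no verdict returned): the lid is shut, the wide key is fully down, the other four keys are up, and the arm is clear; I did not re-measure the tape or the loose goods afterwards, but the arm only touched the lid and the wide key.

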